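Turn a picture frame over on the pipe stop

TASK

The oblong picture frame lies face up and its back is needed: turn it over using the curved grey stop, without picking it up. With the fingertips push it along the table into the stop so that its far edge rides up and it leans there, then reach behind its raised edge and tip it back towards the robot so that it falls face down. It must end lying flat and face down on the table in front of the stop; never lift or carry it, and leave everything else where it is.

Things in the scene. Friction and masses are not known exactly. Their poses are not given: they have to be found in the camera images.
- frame: Oblong picture frame, a stiff slab 110 mm along x, 130 mm along y, 14 mm thick, 90 to 160 g, friction about 0.6 on the table, 0.35 on the stop: wood rim, brown cardboard panel on its face (+z), plywood with two steel tabs on its back. Origin at the middle of the slab. Starts face up on the table, 10 to 45 mm short of the stop, +x edge towards it, up to 0.2 rad askew. Face down: its z axis points down.
- foot (a point): Middle of the frame's -x edge (nearest the robot at the start), half-way through the thickness. This edge is pushed and stays low.
- head (a point): Middle of the frame's +x edge (nearest the stop at the start), half-way through the thickness. This edge rides up the stop. With the foot at the toe the frame leans at about 55 degrees and stays so by itself (left 20 mm short of the toe it may slide back), head about 90 mm high, 60 mm beyond the toe; a foot pushed over 15 mm past the toe may send it over the top.
- stop: Turning stop fixed to the table: concave slice of grey plastic pipe, inner radius 80 mm, 240 mm wide along y, rising from the table. Origin at the middle of its toe (near lower edge) at table level; +x points into the stop, away from the robot. Its surface starts at the toe with a slope of 27 degrees and steepens to 83 degrees at its top edge.
- stop_top (a point): Middle of the stop's top edge, 43 mm beyond the toe and 62 mm above the table. Behind it a wooden carrier drops straight down, from 58 mm beyond the toe, to a base board 10 mm high and 270 mm wide that ends 96 mm beyond the toe; behind that is bare table, with the cup (right) and cork block (left) about 150 mm beyond the toe and 130 mm off its middle line.
- square_frame: Bystander: a smaller square frame of the same make, 85 by 85 by 12 mm, lying to the right of the stop; origin at its middle. Leave alone.
- glue: Bystander: white glue bottle, 42 mm across, 105 mm high, standing left of the stop; origin under its base.
- tape: Bystander: roll of tape, 84 mm across, 24 mm high, lying right of the frame; origin under its middle.
- battens: Bystander: bundle of five wooden strips, about 180 by 36 by 20 mm, lying left of the frame and pointing at the stop; origin under its middle.
- pot: Bystander: white cup, 66 mm across, 80 mm high, behind the stop on the right; origin under its base.
- pins: Bystander: glass jar with steel lid, 52 mm across, 60 mm high, at the right end of the stop; origin under its base.
- sandblock: Bystander: cork block 70 by 40 by 28 mm behind the stop on the left; origin under its middle.
There are look-alikes about, which are no part of the job. Leave any pink or turquoise look-alike of the frame alone.

How it is judged:
By the outcome, as a careful person would: the job done as asked, in the order asked, and still so for the second after the job is handed in, with the robot touching nothing.
It also fails if it takes over 54 s, if anything falls off the work surface, if the arm or the gripper's body presses on something with over 40 N, if the wrist force passes 120 N, or if a joint passes its speed limit or range.

ROBOT

A 6-joint arm with a two-finger parallel gripper is mounted at the origin on the work surface. World frame = base frame: x ahead of the robot, y to its left, z up, the work surface at z = 0. Lengths are in mm, angles in rad, forces in N, time in s.
With the tool pointing down it reaches from about 300 to 775 mm from the base axis. Payload 14.6 kg.
Tool frame: the origin (TCP) lies between the finger pads; the fingertips stand 22 mm ahead of it and the grasp point (between the pads) lies 3 mm ahead of it; z points along the fingers, x is the direction in which the jaws open and shut, and the axes are right-handed (so a half turn about z gives the same grasp; the last joint's range is limited). The gripper opens to 85 mm and grips with 20 to 120 N. Pads are 22 mm wide; open, the fingers measure 114 mm over their backs; the gripper's body (76 mm by 85 mm) begins 54 mm behind the grasp point. The pads swing forward as they close: fully open they stand 13 mm farther back than shut.
Start: joints at [1.226, 0.3, 1.521, -0, 1.321, -0.067], TCP at [150.83, 528.904, 253.281] pointing down, gripper open.
Joint ranges: [-3.03, 3.03], [-0.79, 2.21], [0.23, 2.52], [-1.04, 4.18], [0, 3.07], [-2.55, 2.55]. Speed limits (rad/s): [2.22, 2.22, 2.57, 3.14, 3.14, 3.14].

INTERFACE

Orientations are given as a 3x3 rotation matrix whose columns are the frame's x, y, z axes.
In Python, from workcell import r, cams, trace gives the robot as it stands. The module is installed in compiled form; this text tells all that it offers.
- The arm moves only by the shell command python3 -m handwheel 'ROWS'. ROWS is JSON, a list of rows, each a list of 3 entries, a list of its own where there are three numbers: the shift along the tool's x, y, z in m, then the turn, a rotation vector about the tool's x, y, z in degrees, then the opening, from 0 (shut) to 1 (fully open). In form: [[[x, y, z], [ax, ay, az], fingers], ...]. A call has 1 to 20 rows; each row shifts and turns the pose as measured when the row begins, along the tool's axes as they then stand; what a row does not reach is not made up. A row lasts 1/12 s, in which the tool goes at most 41.7 mm and 7.16 degrees, less where a joint would pass 70% of its speed; a pose out of reach is approached as far as the arm can. A call is refused whole if a number of a shift passes 0.0417 or a number of a turn 7.16, either way. A call with a gripper value outside its range is refused whole. The fingers move at their own pace and stop on an object; the grip force is fixed at half the most. Time passes only in rows, so rows that do not move let the fingers close. It gives the time, the measured TCP pose, the force and the opening at its end, in the units of the state.
- r.read_state(): the state, without advancing time (a new reading comes with each control period).
- cams.read_camera(name): name is "side" or "top" or "wrist"; returns the picture (400x640x3 uint8, blue, green, red); there is no depth.
- cams.get_calibration(name): a dict with "fovy" (degrees; the focal length in pixels is half the picture's height over the tangent of half this angle, whatever the lens; pixels are square), "cx", "cy" (the principal point, pixels), "eye" and "orientation" of the camera in the world. Camera axes: x right, y down, z forward; pixel columns grow to the right and rows downward; lengths in mm; the calibration is good to about 2 mm. A picture is of the moment at which its call begins: read the wrist's pose just before it. get_calibration takes no time and is no camera call; for the wrist camera it gives the pose at the moment of the call.
- r.close_job(): hands the job in, once; it reports no verdict.
Trained networks look in the newest picture that a camera, given by its name, has taken for a name from the list of things; names that differ only in an ending like _2 or _b are one class to them, and where a whole thing is asked for, a point or a joint stands for the part that bears it (a point fixed in the world has none). Each returns a list of dicts, best first, with "confidence" (0 to 1); they miss things now and then, are a little off and sometimes report something else, mostly with a low value. They report only what shows in the picture. A call takes as long as a camera call. They do not tell look-alikes from the thing itself.
- trace(camera, target): "pixels" (400x640 bool, what is visible of it) and "xy" ([column, row] in pixels, amid what is visible of it).
The state is a dict: "t": time; "q": joint angles; "joint_velocities": joint speeds; "tau": joint torques, N m; "tool_pos": TCP position; "tcp_rot": TCP orientation; "wrist_force": force on the tool from outside, world axes, zero at the start; "moment": the same for the moment, N m; "grip_width": finger opening in mm.
Only numpy, scipy, OpenCV 4.12 (cv2) and the standard library are available. Lean on these libraries where they do the work, as an engineer would, in place of code of your own. Each camera call takes 0.05 s, during which the arm holds its last target.

## Working session

There is one attempt and no reset: what is moved stays moved. The work goes in short steps, Python scripts to look and compute and a shell command to move; the robot and the scene stay as the last step left them, time stands still between calls to the robot, and variables do not carry over. Pictures are saved under pics/ and viewed, and the job is handed in when it is done.

```bash
mkdir -p pics; ls; cat > h.py <<'E'
import numpy as np, cv2, json
from workcell import r, cams, trace
def shot(name, fn):
    im=np.array(cams.read_camera(name)); cv2.imwrite('pics/'+fn,im); return im
def cal(name):
    c=cams.get_calibration(name); f=200/np.tan(np.radians(c['fovy'])/2)
    return c,f
def ray(c,f,px):
    R=np.array(c['orientation']); d=R@np.array([(px[0]-c['cx'])/f,(px[1]-c['cy'])/f,1.]); return np.array(c['eye'],float),d
def onz(c,f,px,z):
    e,d=ray(c,f,px); return e+d*(z-e[2])/d[2]
def proj(c,f,P):
    R=np.array(c['orientation']); p=R.T@(np.array(P,float)-np.array(c['eye'])); return np.array([c['cx']+f*p[0]/p[2],c['cy']+f*p[1]/p[2]])
E
python3 - <<'E'
from h import *
np.set_printoptions(precision=3,suppress=True)
for n in ['top','side']:
    shot(n,n+'0.png'); c,f=cal(n); print(n,c,f)
s=r.read_state(); print(s)
E
```

```text
pics
top {'fovy': 49.485319752291424, 'cx': 318.38918688475314, 'cy': 206.77031356495377, 'eye': array([ 341.666,   25.838, 1142.384]), 'orientation': array([[-0.023, -0.982,  0.187],
       [-1.   ,  0.026,  0.013],
       [-0.018, -0.187, -0.982]])} 433.9797578397017
side {'fovy': 51.763495548931274, 'cx': 322.64121744722985, 'cy': 195.76183062025325, 'eye': array([469.477, 794.173, 659.916]), 'orientation': array([[-0.996, -0.049,  0.08 ],
       [-0.093,  0.608, -0.789],
       [-0.01 , -0.793, -0.61 ]])} 412.2178919824222
{'t': 0.1, 'q': array([ 1.226,  0.3  ,  1.522,  0.   ,  1.321, -0.067]), 'joint_velocities': array([ 0.   , -0.004, -0.   ,  0.   , -0.   , -0.001]), 'tau': array([  0.   , -54.438, -36.236,  -0.   ,   0.003,   0.   ]), 'tool_pos': array([150.754, 528.74 , 252.785]), 'tcp_rot': array([[ 0.274,  0.962, -0.   ],
       [ 0.962, -0.274, -0.001],
       [-0.001, -0.   , -1.   ]]), 'wrist_force': array([-0.9  , -0.165, -0.977]), 'moment': array([ 0.024, -0.003, -0.042]), 'grip_width': 85.37793103585798}
```

View pics/top0.png

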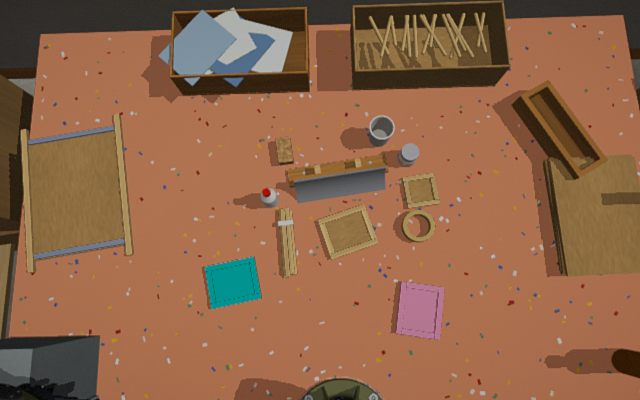

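View pics/side0.png

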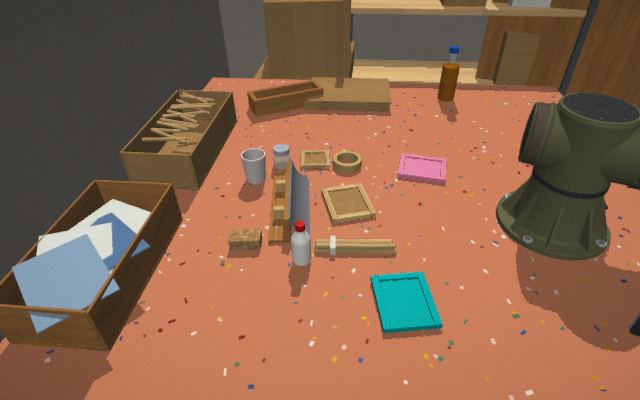

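Top picture: the oblong wooden frame with a brown panel is at about (348,232), with the grey stop above it at (340,182). Candidates for the frame are wood (348,232), turquoise (233,283), pink (420,310) and the small square frame (421,190). I choose (348,232) and will check it in a crop.

```bash
python3 - <<'E'
from h import *
np.set_printoptions(precision=1,suppress=True)
for n in ['top','side']:
    im=shot(n,n+'1.png'); c,f=cal(n)
    for t,z in [('frame',14),('stop',30),('tape',24),('battens',20),('glue',50),('square_frame',12),('pins',60),('pot',80)]:
        for d in trace(n,t)[:3]:
            m=d['pixels'].astype(np.uint8); 
            rc=cv2.minAreaRect(cv2.findNonZero(m)); b=cv2.boxPoints(rc)
            P=np.array([onz(c,f,p,z)[:2] for p in b])
            print(n,t,round(d['confidence'],2),d['xy'],onz(c,f,d['xy'],z)[:2],P.tolist() if 0 else P.reshape(-1))
im=cv2.imread('pics/top1.png')[120:270,240:460]; cv2.imwrite('pics/crop1.png',cv2.resize(im,None,fx=3.6,fy=3.6,interpolation=cv2.INTER_CUBIC))
E
```

```text
top frame 0.76 [346.0, 228.5] [496.6 -29.9] [ 522.2   43.8  562.9  -80.3  457.4 -111.9  417.9   10.1]
top frame 0.75 [232.3, 281.9] [365.8 267. ] [410.3 343.9 431.8 211.1 321.1 189.8 300.2 320.2]
top frame 0.7 [421.8, 308.6] [ 288.  -213.7] [ 227.9 -141.6  359.2 -163.7  344.4 -276.4  213.9 -251.9]
top stop 0.62 [340.5, 174.8] [637.9 -19.6] [ 661.   123.3  694.3 -143.9  595.3 -152.7  562.7  110.2]
top tape 0.64 [347.1, 232.2] [485.5 -31.9] [ 521.    46.6  562.6  -81.3  454.8 -113.3  414.5   12.5]
top tape 0.6 [414.0, 236.2] [ 470.7 -203.9] [ 540.3 -174.5  538.  -260.2  457.1 -254.3  459.2 -169.7]
top battens 0.58 [288.0, 239.6] [470.6 122. ] [554.  150.7 555.8 110.5 376.1 100.  374.2 139. ]
top battens 0.25 [338.9, 179.0] [629.1 -15.3] [ 661.4  124.4  697.8 -141.7  600.2 -151.5  564.7  110.4]
top glue 0.68 [269.5, 197.1] [578.4 166.1] [582.1 198.4 611.8 168.6 575.1 133.8 545.8 163.6]
top square_frame 0.55 [419.2, 190.0] [ 595.1 -228. ] [ 631.  -184.   644.  -270.6  557.9 -278.8  545.1 -193.3]
top pins 0.96 [412.9, 155.5] [ 676.2 -207.1] [ 676.4 -153.2  721.2 -199.8  680.8 -234.8  636.
[... 504 characters left out ...]
.7  154.7]
side tape 0.95 [350.1, 159.9] [ 490.3 -201.4] [ 546.2 -256.9  460.6 -263.6  458.2 -142.6  537.1 -136.4]
side battens 0.7 [350.5, 245.1] [475.4 139. ] [561.3 113.6 374.3  98.  377.1 157.9 554.7 172.9]
side battens 0.25 [249.1, 240.5] [701.8 143.3] [760.5 106.4 681.7  99.9 667.4 167.2 741.7 173.5]
side glue 0.73 [299.4, 248.5] [580.7 188.6] [612.1 100.5 569.3  97.  553.2 232.7 591.  235.9]
side glue 0.47 [343.8, 200.7] [497.1  20.6] [557.8 -27.1 434.4 -64.7 423.9  71.  535.  102.4]
side pins 0.81 [279.3, 159.3] [ 679.8 -133. ] [ 713.1 -217.3  664.4 -221.1  644.3  -93.5  688.8  -89.9]
side pot 0.84 [254.0, 166.2] [731.5 -64.8] [ 785.8 -145.2  720.6 -150.3  688.5    5.3  746.3    9.9]
```

View pics/crop1.png

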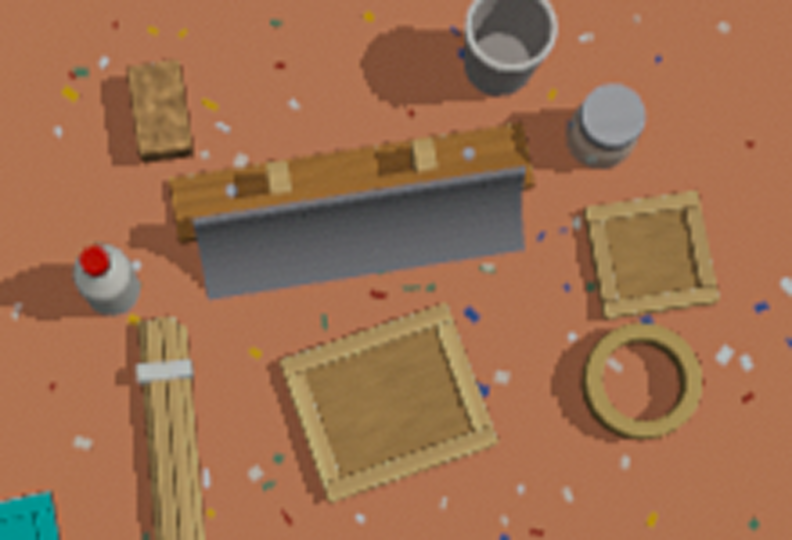

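The crop confirms the wooden frame with brown cardboard face. Its corners in the crop are about (282,360), (447,310), (496,437) and (331,500), and the stop toe runs from (211,298) to (523,250).

```bash
python3 - <<'E'
from h import *
np.set_printoptions(precision=1,suppress=True)
c,f=cal('top')
pp=lambda x,y:(240+x/3.6-.5+.5/3.6,120+y/3.6-.5+.5/3.6)
F=np.array([onz(c,f,pp(*p),14)[:2] for p in [(282,360),(447,310),(496,437),(331,500)]])
print(F, F.mean(0))
for i in range(4): print(np.linalg.norm(F[i]-F[(i+1)%4]), np.degrees(np.arctan2(*(F[i]-F[(i+1)%4])[::-1])))
T=np.array([onz(c,f,pp(*p),0)[:2] for p in [(211,298),(523,250)]]); print(T,T.mean(0),np.linalg.norm(T[0]-T[1]))
U=np.array([onz(c,f,pp(*p),62)[:2] for p in [(195,218),(523,170)]]); print(U,U.mean(0),np.linalg.norm(U[0]-U[1]))
d=T[0]-T[1]; n=np.array([d[1],-d[0]])/np.linalg.norm(d); print('stop x dir',n,np.degrees(np.arctan2(n[1],n[0])))
print('frame corners in stop', (F-T.mean(0))@np.array([[n[0],-n[1]],[n[1],n[0]]]), 'top', (U.mean(0)-T.mean(0))@n)
E
```

```text
[[ 522.    43. ]
 [ 556.   -79. ]
 [ 461.7 -110.3]
 [ 419.3   10.1]] [489.8 -34.1]
126.62782569002012 105.56949897289766
99.40000382111688 18.380643330595163
127.7028838193498 -70.61783581054775
107.8492208670884 -162.26109326765788
[[ 572.5   95.1]
 [ 602.9 -139. ]] [587.7 -21.9] 236.05449731780146
[[ 618.4  101.9]
 [ 647.3 -133.1]] [632.8 -15.6] 236.75194736500484
stop x dir [1.  0.1] 7.3882177246940355
frame corners in stop [[ -56.7   72.8]
 [ -38.7  -52.5]
 [-136.3  -71.5]
 [-162.8   53.4]] top 45.61730048084798
```

```bash
python3 -m handwheel '[[[-0.0313,0.0252,0],[0,0,0],0.6],[[-0.0313,0.0252,0],[0,0,0],0.6],[[-0.0313,0.0252,0],[0,0,0],0.6],[[-0.0313,0.0252,0],[0,0,0],0.6],[[-0.0313,0.0252,0],[0,0,0],0.6],[[-0.0313,0.0252,0],[0,0,0],0.6],[[-0.0313,0.0252,0],[0,0,0],0.6],[[-0.0313,0.0252,0],[0,0,0],0.6],[[-0.0313,0.0252,0],[0,0,0],0.6],[[-0.0313,0.0252,0],[0,0,0],0.6],[[-0.0313,0.0252,0],[0,0,0],0.6],[[-0.0313,0.0252,0],[0,0,0],0.6],[[-0.0313,0.0252,0],[0,0,0],0.6],[[-0.0313,0.0252,0],[0,0,0],0.6],[[-0.0313,0.0252,0],[0,0,0],0.6],[[-0.0313,0.0252,0],[0,0,0],0.6]]'
```

```text
t: 2.33
tool_pos: [405.0, -82.2, 254.5]
tcp_rot: [[0.264, 0.964, 0.01], [0.964, -0.264, 0.0], [0.003, 0.009, -1.0]]
wrist_force: [2.0, 0.1, 0.6]
grip_width: 51.0
```

```bash
python3 -m handwheel '[[[0,0,0],[0,0,-6.7],0.6],[[0,0,0],[0,0,-6.7],0.6],[[0,0,0],[0,0,-6.7],0.6],[[0,0,0],[0,0,-6.7],0.6],[[0,0,0],[0,0,-6.7],0.6]]'; cat >> h.py <<'E'
def goal(px,py,pz,deg):
    s=r.read_state(); R=np.array(s['tcp_rot']); d=np.array([px,py,pz])-np.array(s['tool_pos'])
    a=np.degrees(np.arctan2(R[1,1],R[0,1])); print('pos',np.round(s['tool_pos'],1),'yaw',round(a,2),'z',np.round(R[:,2],3),'w',round(s['grip_width'],1),'F',np.round(s['wrist_force'],1),'t',s['t'])
    print('tool shift mm',np.round(R.T@d,1),'turn z',round(-(deg-a),2))
# stop frame
TH=np.radians(7.4); T0=np.array([587.7,-21.9]); RS=np.array([[np.cos(TH),-np.sin(TH)],[np.sin(TH),np.cos(TH)]])
def S2W(x,y): return RS@np.array([x,y])+T0
def W2S(x,y): return RS.T@(np.array([x,y])-T0)
E
python3 -c "
from h import *
goal(401,-62.5,60,17.8)"
```

```text
t: 2.75
tool_pos: [406.7, -90.8, 254.1]
tcp_rot: [[-0.321, 0.947, 0.009], [0.947, 0.321, -0.001], [-0.004, 0.009, -1.0]]
wrist_force: [0.2, -0.2, 0.1]
grip_width: 51.8
pos [406.7 -90.8 254.1] yaw 18.72 z [ 0.009 -0.001 -1.   ] w 51.8 F [ 0.2 -0.2  0.1] t 2.75
tool shift mm [ 29.3   2.  194. ] turn z 0.92
```

Down to just above the table, then look with the wrist and top cameras.

```bash
python3 -m handwheel '[[[0.0145,-0.001,0.038],[0,0,0.9],0.6],[[0.0145,-0.001,0.038],[0,0,0],0.6],[[0,0,0.038],[0,0,0],0.6],[[0,0,0.038],[0,0,0],0.6],[[0,0,0.038],[0,0,0],0.6],[[0,0,0.01],[0,0,0],0.6]]'
python3 - <<'E'
from h import *
goal(401,-62.5,30,17.8)
a=shot('top','top2.png')[150:300,250:470]; b=shot('side','side2.png')[100:300,220:520]
cv2.imwrite('pics/t2.png',cv2.resize(a,None,fx=3.6,fy=3.6)); cv2.imwrite('pics/s2.png',cv2.resize(b,None,fx=2.6,fy=2.6)); shot('wrist','w2.png')
E
```

```text
t: 3.25
tool_pos: [400.3, -64.1, 51.4]
tcp_rot: [[-0.316, 0.949, 0.023], [0.949, 0.316, -0.005], [-0.012, 0.021, -1.0]]
wrist_force: [-0.3, -0.2, -1.3]
grip_width: 51.3
pos [400.3 -64.1  51.4] yaw 18.43 z [ 0.023 -0.005 -1.   ] w 51.3 F [-0.3 -0.2 -1.3] t 3.25
tool shift mm [ 1.6  0.7 21.5] turn z 0.63
```

View pics/s2.png

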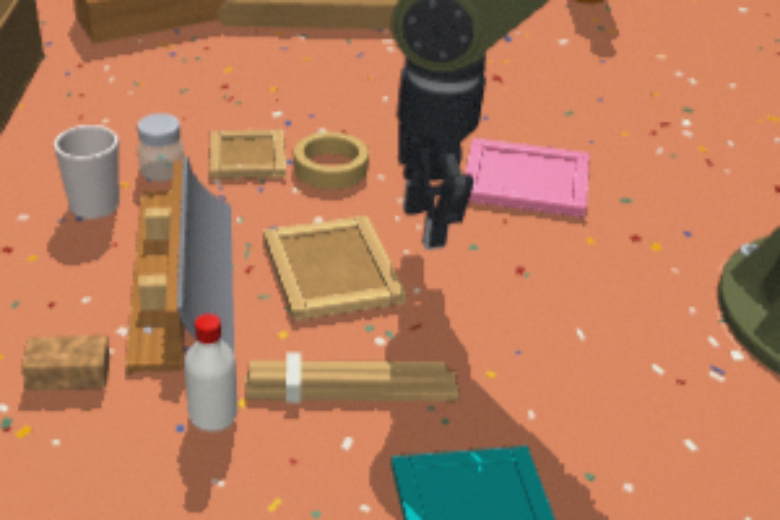

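View pics/w2.png

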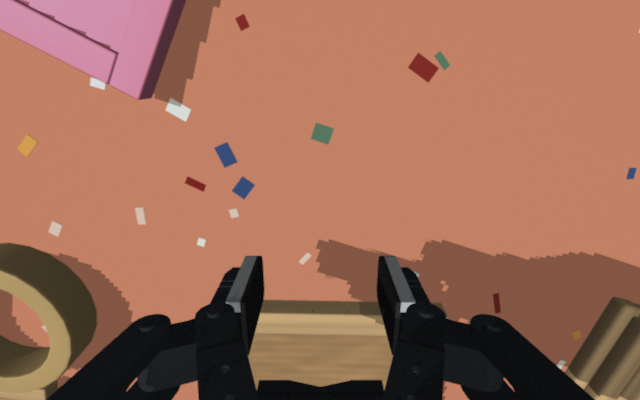

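View pics/t2.png

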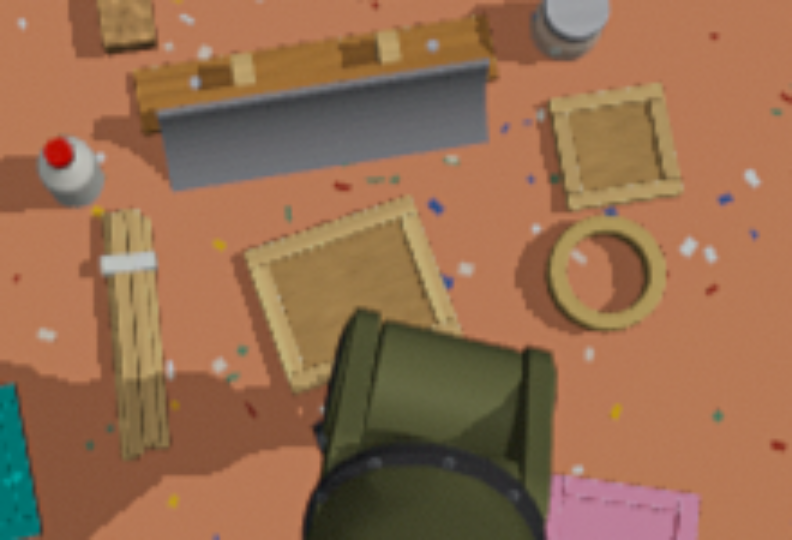

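Side view: open fingertips at crop (435,240) stand clear behind the frame's near edge (crop (400,290)–(370,220)). Lowering to find fingertip height.

```bash
python3 -m handwheel '[[[0.001,0,0.014],[1,0,0.4],0.6],[[0,0,0.007],[0,0,0],0.6],[[0,0,0],[0,0,0],0.6]]'
python3 - <<'E'
from h import *
goal(401,-62.5,20,17.8)
b=shot('side','side3.png')[150:300,300:500]
cv2.imwrite('pics/s3.png',cv2.resize(b,None,fx=4,fy=4,interpolation=cv2.INTER_CUBIC))
print(cal('wrist'))
E
```

```text
t: 3.65
tool_pos: [405.4, -64.7, 38.2]
tcp_rot: [[-0.309, 0.951, 0.018], [0.951, 0.309, -0.013], [-0.018, 0.013, -1.0]]
wrist_force: [-0.0, 0.4, 0.7]
grip_width: 51.3
pos [405.4 -64.7  38.2] yaw 18.0 z [ 0.018 -0.013 -1.   ] w 51.3 F [-0.   0.4  0.7] t 3.65
tool shift mm [ 3.8 -3.7 18.1] turn z 0.2
({'fovy': 59.27017456658511, 'cx': 320.0080909961748, 'cy': 200.14848363418736, 'eye': array([326.14097741, -88.52043615, 157.87767761]), 'orientation': array([[-0.30965567,  0.89627489,  0.31749752],
       [ 0.95066607,  0.29837224,  0.08490017],
       [-0.01863855,  0.32812394, -0.94445078]])}, np.float64(351.56220769231714))
```

View pics/s3.png

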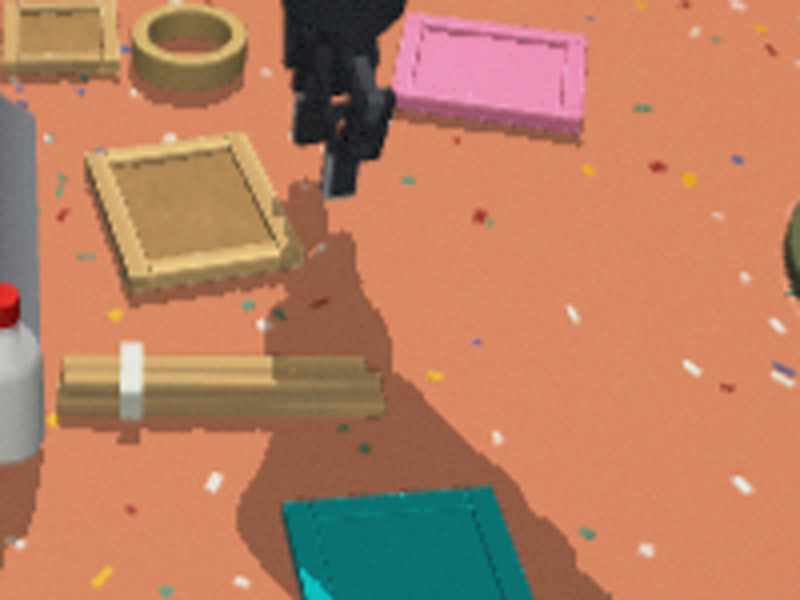

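```bash
python3 - <<'E'
from h import *
c,f=cal('side'); s=r.read_state(); p=np.array(s['tool_pos']); R=np.array(s['tcp_rot'])
for d in range(5,30,4):
    print(d,[np.round((proj(c,f,p+R@np.array([x,0,d]))-[300,150])*4) for x in (26,36)])
E
python3 -m handwheel '[[[0.002,-0.002,0.008],[0,0,0],0.6],[[0,0,0.005],[0,0,0],0.6],[[0,0,0],[0,0,0],0.6]]'
```

```text
5 [array([338., 172.]), array([344., 182.])]
9 [array([338., 177.]), array([343., 187.])]
13 [array([337., 182.]), array([342., 192.])]
17 [array([336., 187.]), array([342., 197.])]
21 [array([336., 192.]), array([341., 202.])]
25 [array([335., 197.]), array([340., 207.])]
29 [array([334., 202.]), array([340., 211.])]
t: 3.95
tool_pos: [404.4, -64.0, 27.1]
tcp_rot: [[-0.309, 0.951, 0.024], [0.951, 0.309, -0.014], [-0.021, 0.019, -1.0]]
wrist_force: [0.4, -0.3, -0.7]
grip_width: 51.3
```

```bash
python3 -m handwheel '[[[0.001,0,0.003],[1.5,1.3,0],0.6],[[0,0,0.003],[0,0,0],0.6],[[0,0,0.001],[0,0,0],0.6]]'; python3 -m handwheel '[[[0,0,0.001],[0.4,0.4,0],0.6],[[0,0,0.001],[0,0,0],0.6]]'
```

```text
t: 4.2
tool_pos: [404.3, -63.2, 20.3]
tcp_rot: [[-0.309, 0.951, -0.007], [0.951, 0.309, -0.0], [0.002, -0.007, -1.0]]
wrist_force: [-0.5, 0.2, -0.6]
grip_width: 51.4
t: 4.37
tool_pos: [404.4, -63.3, 18.7]
tcp_rot: [[-0.309, 0.951, -0.015], [0.951, 0.309, 0.004], [0.008, -0.013, -1.0]]
wrist_force: [-11.5, 1.9, 34.6]
grip_width: 51.4
```

```bash
python3 -m handwheel '[[[0.003,0,-0.006],[-0.8,-0.5,0],0.6],[[0,0.005,-0.001],[0,0,0],0.6],[[0,0.007,0],[0,0,0],0.6],[[0,0.007,0],[0,0,0],0.6],[[0,0,0],[0,0,0],0.6]]'; python3 -c "
from h import *
s=r.read_state();print(W2S(*s['tool_pos'][:2]))"
```

```text
t: 4.78
tool_pos: [423.9, -54.2, 26.4]
tcp_rot: [[-0.309, 0.951, 0.003], [0.951, 0.309, -0.001], [-0.002, 0.002, -1.0]]
wrist_force: [-0.5, -0.4, 0.2]
grip_width: 50.9
[-166.6287268   -10.95239147]
```

```bash
python3 -m handwheel '[[[0,0.005,0.002],[0,0,0],0.6],[[0,0.005,0],[0,0,0],0.6],[[0,0.005,0],[0,0,1.5],0.6],[[0,0.006,0],[0,0,1.5],0.6],[[0,0.006,0],[0,0,1.5],0.6],[[0,0.006,0],[0,0,1.5],0.6],[[0,0.006,0],[0,0,1.5],0.6],[[0,0,0],[0,0,1.5],0.6],[[0,0,0],[0,0,0],0.6]]'; python3 -c "
from h import *
goal(500,0,24,7.4)
s=r.read_state();print(W2S(*s['tool_pos'][:2]))
a=shot('top','t4.png')[120:270,240:460]; b=shot('side','s4.png')[130:280,230:450]
cv2.imwrite('pics/c4.png',np.vstack([cv2.resize(x,(440,300),interpolation=cv2.INTER_CUBIC) for x in (a,b)]))
"
```

```text
t: 5.53
tool_pos: [464.8, -41.9, 21.7]
tcp_rot: [[-0.15, 0.989, -0.003], [0.989, 0.15, 0.0], [0.001, -0.003, -1.0]]
wrist_force: [-1.2, 0.5, 0.9]
grip_width: 51.2
pos [464.8 -41.9  21.7] yaw 8.63 z [-0.003  0.    -1.   ] w 51.2 F [-1.2  0.5  0.9] t 5.5333
tool shift mm [36.1 41.1 -2.4] turn z 1.23
[-124.42447846   -3.98049033]
```

View pics/c4.png

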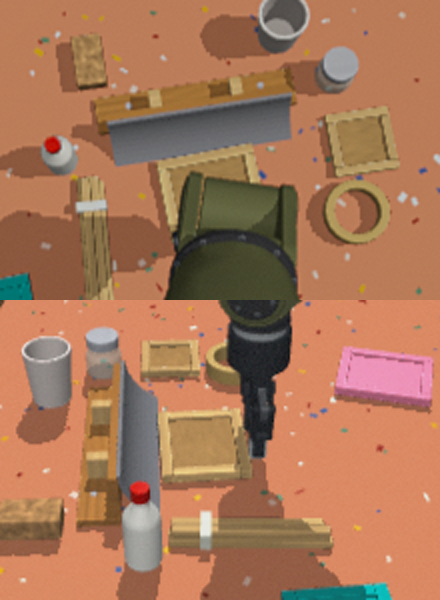

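Frame now squared to the stop, its far edge at the toe (top crop: edge at about (160,165)–(255,148)). Pushing it up the stop.

```bash
python3 -m handwheel '[[[0.001,0.004,-0.002],[0,0,0.6],0.6],[[0,0.005,0],[0,0,0.6],0.6],[[0,0.005,0],[0,0,0],0.6],[[0,0.005,0],[0,0,0],0.6],[[0,0.005,0],[0,0,0],0.6],[[0,0.005,0],[0,0,0],0.6],[[0,0.005,0],[0,0,0],0.6],[[0,0.005,0],[0,0,0],0.6],[[0,0.005,0],[0,0,0],0.6],[[0,0.005,0],[0,0,0],0.6],[[0,0.005,0],[0,0,0],0.6],[[0,0.005,0],[0,0,0],0.6]]'; python3 -c "
from h import *
goal(500,0,24,7.4)
s=r.read_state();print(W2S(*s['tool_pos'][:2]))
a=shot('top','t5.png')[120:270,240:460]; b=shot('side','s5.png')[130:280,230:450]
cv2.imwrite('pics/c5.png',np.vstack([cv2.resize(x,(440,300),interpolation=cv2.INTER_CUBIC) for x in (a,b)]))
"
```

```text
t: 6.63
tool_pos: [527.6, -32.1, 22.7]
tcp_rot: [[-0.131, 0.991, -0.007], [0.991, 0.131, 0.001], [0.001, -0.006, -1.0]]
wrist_force: [-1.0, -0.1, -0.1]
grip_width: 51.2
pos [527.6 -32.1  22.7] yaw 7.55 z [-0.007  0.001 -1.   ] w 51.2 F [-1.  -0.1 -0.1] t 6.6333
tool shift mm [ 35.4 -23.2  -1.1] turn z 0.15
[-60.91263418  -2.37162511]
```

View pics/c5.png

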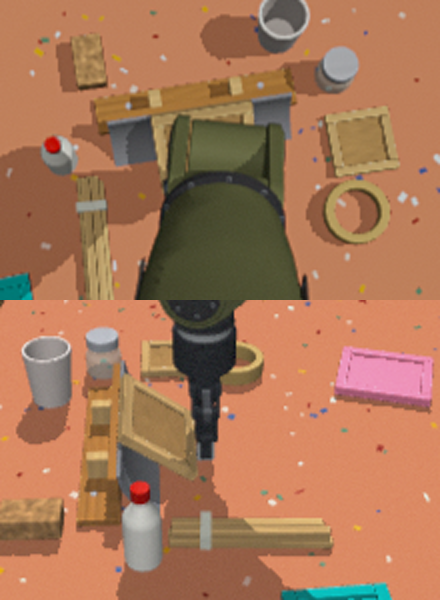

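The frame is riding up squarely (side crop: head at about (125,380), foot at (190,470)). Continuing.

```bash
python3 -m handwheel '[[[0,0.004,-0.001],[0,0,0],0.6],[[0,0.004,0],[0,0,0],0.6],[[0,0.004,0],[0,0,0],0.6],[[0,0.004,0],[0,0,0],0.6],[[0,0.004,0],[0,0,0],0.6],[[0,0.004,0],[0,0,0],0.6],[[0,0.004,0],[0,0,0],0.6],[[0,0.004,0],[0,0,0],0.6]]'; python3 -c "
from h import *
goal(500,0,24,7.4)
s=r.read_state();print(W2S(*s['tool_pos'][:2]))
b=shot('side','s6.png')[130:280,230:450]
cv2.imwrite('pics/c6.png',cv2.resize(b,None,fx=3.5,fy=3.5,interpolation=cv2.INTER_CUBIC))
"
```

```text
t: 7.4
tool_pos: [562.5, -27.6, 23.9]
tcp_rot: [[-0.131, 0.991, -0.005], [0.991, 0.131, 0.0], [0.001, -0.005, -1.0]]
wrist_force: [-0.7, -0.1, -0.5]
grip_width: 51.2
pos [562.5 -27.6  23.9] yaw 7.55 z [-0.005  0.    -1.   ] w 51.2 F [-0.7 -0.1 -0.5] t 7.4
tool shift mm [ 35.5 -58.3   0.3] turn z 0.15
[-25.76966994  -2.37817528]
```

View pics/c6.png

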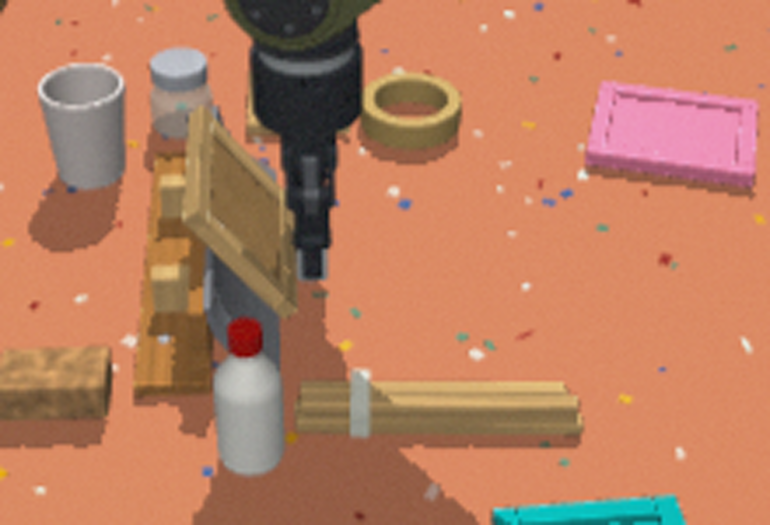

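```bash
python3 -m handwheel '[[[0,0.003,0],[0,0,0],0.6],[[0,0.003,0],[0,0,0],0.6],[[0,0.002,0],[0,0,0],0.6],[[0,0,0],[0,0,0],0.6]]'; python3 -c "
from h import *
goal(500,0,24,7.4)
s=r.read_state();print(W2S(*s['tool_pos'][:2]))
b=shot('side','s7.png')[130:240,250:360]
cv2.imwrite('pics/c7.png',cv2.resize(b,None,fx=5,fy=5,interpolation=cv2.INTER_CUBIC))
"
```

```text
t: 7.78
tool_pos: [569.5, -26.5, 23.7]
tcp_rot: [[-0.132, 0.991, -0.012], [0.991, 0.132, 0.0], [0.002, -0.012, -1.0]]
wrist_force: [-1.5, -0.7, 0.5]
grip_width: 51.3
pos [569.5 -26.5  23.7] yaw 7.56 z [-0.012  0.    -1.   ] w 51.3 F [-1.5 -0.7  0.5] t 7.7833
tool shift mm [ 35.5 -65.4   0.6] turn z 0.16
[-18.67988069  -2.26183912]
```

View pics/c7.png

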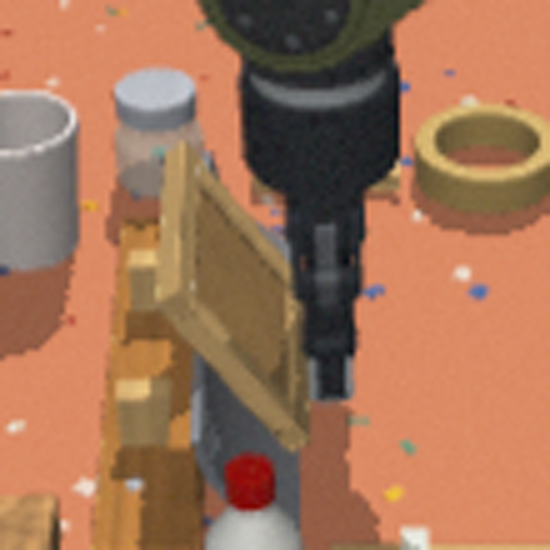

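```bash
cat >> h.py <<'E'
def onplane(c,f,px,ys):
    e,d=ray(c,f,px); n=RS[:,1]; t=(ys-n@(e[:2]-T0))/(n@d[:2]); P=e+t*d
    return np.array([*W2S(*P[:2]),P[2]])
E
python3 -c "
from h import *
np.set_printoptions(precision=1,suppress=True)
c,f=cal('side')
for q in [(283,446),(303,443),(180,306),(160,294)]:
    p=(250+q[0]/5-.4,130+q[1]/5-.4); print(q,[onplane(c,f,p,y) for y in (57,63,69)])
for y in(-70,-65,65): print('toe',proj(c,f,[*S2W(0,y),0]), (proj(c,f,[*S2W(0,y),0])-[250,130])*5)
"
```

```text
(283, 446) [array([ 7.1, 57. , -0.5]), array([ 6.9, 63. ,  4.6]), array([ 6.8, 69. ,  9.8])]
(303, 443) [array([-2.8, 57. ,  1. ]), array([-2.8, 63. ,  6.2]), array([-2.9, 69. , 11.3])]
(180, 306) [array([51.9, 57. , 86.9]), array([51.4, 63. , 91.4]), array([50.9, 69. , 95.9])]
(160, 294) [array([60.7, 57. , 94.2]), array([60.1, 63. , 98.6]), array([ 59.5,  69. , 103. ])]
toe [308.6 187.8] [293.2 288.9]
toe [308.7 188.9] [293.3 294.4]
toe [309.1 220.7] [295.6 453.5]
```

The frame leans at about 58° with its foot within a few mm of the toe (crop foot corner (293,445), head (170,300)). Backing off and checking that it stays.

```bash
python3 -m handwheel '[[[0,-0.004,0],[0,0,0],0.6],[[0,-0.008,0],[0,0,0],0.6],[[0,-0.02,0],[0,0,0],0.6],[[0,-0.03,0],[0,0,0],0.6],[[0,-0.03,0],[0,0,0],0.6],[[0,-0.03,0],[0,0,0],0.6]]'; python3 -c "
from h import *
goal(500,0,24,7.4)
a=shot('top','t8.png')[120:270,240:460]; b=shot('side','s8.png')[130:240,250:360]
cv2.imwrite('pics/c8.png',np.vstack([cv2.resize(a,(440,300),interpolation=cv2.INTER_CUBIC),cv2.resize(b,(440,300),interpolation=cv2.INTER_CUBIC)]))
cv2.imwrite('pics/c8.png',np.hstack([cv2.resize(a,(400,273)),cv2.resize(b,(273,273))]))
"
```

```text
t: 8.33
tool_pos: [446.6, -42.7, 24.9]
tcp_rot: [[-0.133, 0.991, -0.005], [0.991, 0.133, -0.0], [0.0, -0.005, -1.0]]
wrist_force: [0.6, -0.9, -0.2]
grip_width: 51.1
pos [446.6 -42.7  24.9] yaw 7.64 z [-0.005 -0.    -1.   ] w 51.1 F [ 0.6 -0.9 -0.2] t 8.3333
tool shift mm [35.2 58.6  0.7] turn z 0.24
```

View pics/c8.png

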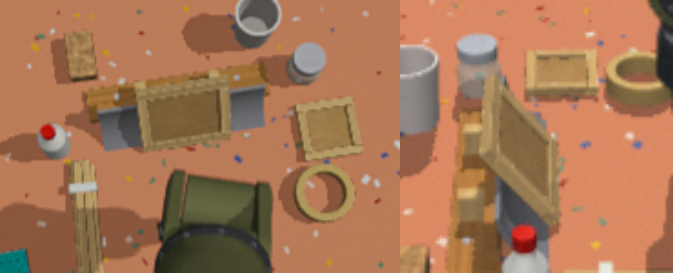

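```bash
python3 -m handwheel '[[[0,0,-0.036],[0,0,0],0.6],[[0,0,-0.036],[0,0,0],0.6],[[0,0,-0.036],[0,0,0],0.6],[[0,0,-0.036],[0,0,0],0.6],[[0,0,0],[0,0,0],0.6]]'; python3 -c "
from h import *
np.set_printoptions(precision=1,suppress=True)
c,f=cal('top')
for q in [(136,92),(228,82)]:
    p=(240+q[0]/1.818,120+q[1]/1.818); print(W2S(*onz(c,f,p,97)[:2]))
goal(*S2W(97,0),165,7.4)
"
```

```text
t: 8.85
tool_pos: [442.6, -42.9, 172.9]
tcp_rot: [[-0.131, 0.991, -0.013], [0.991, 0.131, 0.001], [0.003, -0.012, -1.0]]
wrist_force: [0.1, 0.1, 0.9]
grip_width: 51.2
[53.4 62.3]
[ 47.7 -64.5]
pos [442.6 -42.9 172.9] yaw 7.51 z [-0.  0. -1.] w 51.2 F [0.1 0.1 0.9] t 8.85
tool shift mm [  1.6 243.7   4.9] turn z 0.11
```

```bash
python3 -m handwheel '[[[0,0.035,0],[-0.6,0,0],0.6],[[0,0.035,0],[0,0,0],0.6],[[0,0.035,0],[0,0,0],0.6],[[0,0.035,0],[0,0,0],0.6],[[0,0.035,0],[0,0,0],0.6],[[0,0.035,0],[0,0,0],0.6],[[0,0.033,0],[0,0,0],0.6],[[0,0,0],[0,0,0],0.6]]'; python3 -c "
from h import *
goal(*S2W(97,0),91,7.4)
b=shot('side','s9.png')[60:280,180:400]
cv2.imwrite('pics/c9.png',cv2.resize(b,None,fx=2.7,fy=2.7,interpolation=cv2.INTER_CUBIC))
"
```

```text
t: 9.52
tool_pos: [693.7, -9.3, 176.8]
tcp_rot: [[-0.129, 0.992, 0.011], [0.992, 0.129, 0.002], [0.0, 0.011, -1.0]]
wrist_force: [-0.0, 0.0, -0.6]
grip_width: 51.1
pos [693.7  -9.3 176.8] yaw 7.44 z [ 0.011  0.002 -1.   ] w 51.1 F [-0.   0.  -0.6] t 9.5167
tool shift mm [  1.1 -10.7  85.6] turn z 0.04
```

View pics/c9.png

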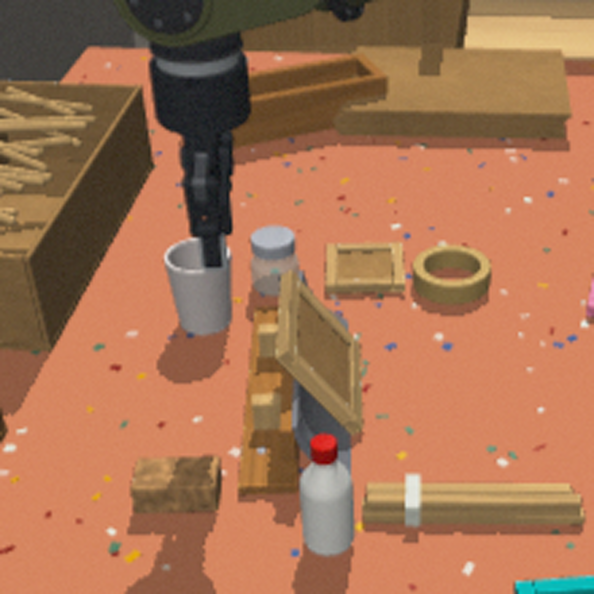

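Fingers (crop (212,262)) hang behind the frame's raised edge (crop (285,280)). Lowering.

```bash
python3 -m handwheel '[[[0.001,0,0.03],[0.5,0,0],0.6],[[0,0,0.03],[0,0,0],0.6],[[0,0,0.022],[0,0,0],0.6],[[0,0,0],[0,0,0],0.6]]'; python3 -c "
from h import *
goal(*S2W(97,0),91,7.4)
s=r.read_state();print(W2S(*s['tool_pos'][:2]))
b=shot('side','s10.png')[100:250,220:370]
cv2.imwrite('pics/c10.png',cv2.resize(b,None,fx=4,fy=4,interpolation=cv2.INTER_CUBIC))
"
```

```text
t: 9.9
tool_pos: [691.4, -8.7, 93.5]
tcp_rot: [[-0.129, 0.992, 0.005], [0.992, 0.129, 0.0], [-0.0, 0.005, -1.0]]
wrist_force: [-0.4, -0.2, -1.0]
grip_width: 51.1
pos [691.4  -8.7  93.5] yaw 7.44 z [ 0.005  0.    -1.   ] w 51.1 F [-0.4 -0.2 -1. ] t 9.9
tool shift mm [ 0.2 -7.5  2.5] turn z 0.04
[104.52182313  -0.23609102]
```

View pics/c10.png

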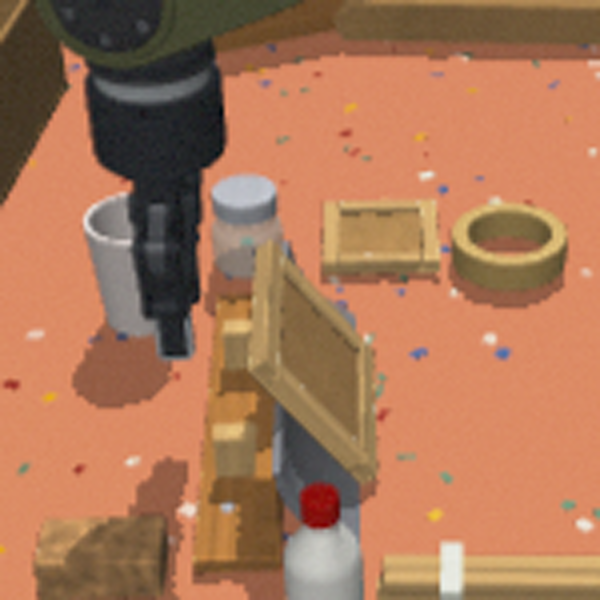

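```bash
python3 -m handwheel '[[[0,-0.008,0],[0,0,0],0.6],[[0,-0.008,0],[0,0,0],0.6],[[0,-0.006,0],[0,0,0],0.6],[[0,-0.004,0],[0,0,0],0.6],[[0,-0.004,0],[0,0,0],0.6],[[0,-0.004,0],[0,0,0],0.6],[[0,-0.004,0],[0,0,0],0.6],[[0,-0.004,0],[0,0,0],0.6],[[0,-0.004,0],[0,0,0],0.6]]'; python3 -c "
from h import *
goal(*S2W(97,0),91,7.4)
s=r.read_state();print(W2S(*s['tool_pos'][:2]))
b=shot('side','s11.png')[100:250,220:370]
cv2.imwrite('pics/c11.png',cv2.resize(b,None,fx=4,fy=4,interpolation=cv2.INTER_CUBIC))
"
```

```text
t: 10.7
tool_pos: [646.1, -15.7, 107.4]
tcp_rot: [[-0.129, 0.991, 0.023], [0.992, 0.129, -0.001], [-0.004, 0.022, -1.0]]
wrist_force: [1.2, -0.3, -0.1]
grip_width: 51.0
pos [646.1 -15.7 107.4] yaw 7.41 z [ 0.023 -0.001 -1.   ] w 51.0 F [ 1.2 -0.3 -0.1] t 10.7
tool shift mm [ 1.5 38.  17.2] turn z 0.01
[58.65963788 -1.41317473]
```

View pics/c11.png

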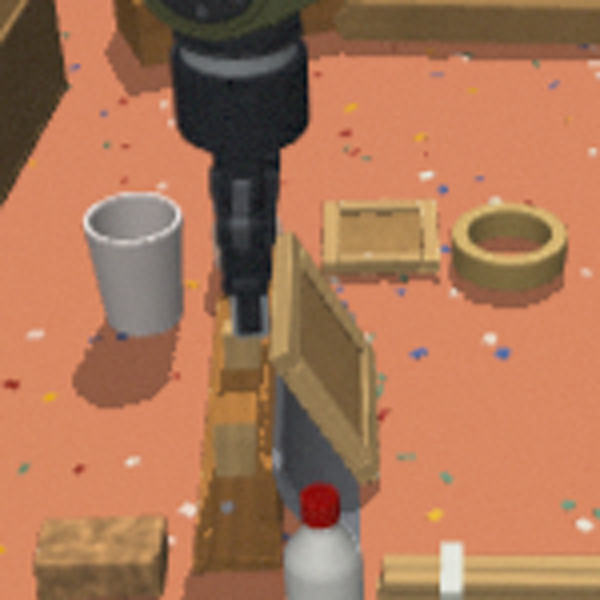

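```bash
python3 -m handwheel '[[[0,0,0.006],[1.3,0,0],0.6],[[0,-0.002,0.006],[0,0,0],0.6],[[0,-0.004,0.003],[0,0,0],0.6],[[0,-0.004,0.002],[0,0,0],0.6],[[0,-0.004,0.002],[0,0,0],0.6],[[0,-0.004,0.002],[0,0,0],0.6],[[0,-0.004,0.002],[0,0,0],0.6]]'; python3 -c "
from h import *
goal(*S2W(97,0),91,7.4)
s=r.read_state();print(W2S(*s['tool_pos'][:2]))
b=shot('side','s12.png')[100:250,220:370]
cv2.imwrite('pics/c12.png',cv2.resize(b,None,fx=4,fy=4,interpolation=cv2.INTER_CUBIC))
"
```

```text
t: 11.33
tool_pos: [625.2, -18.6, 85.4]
tcp_rot: [[-0.129, 0.992, 0.006], [0.992, 0.129, -0.004], [-0.004, 0.006, -1.0]]
wrist_force: [7.2, 4.3, 26.4]
grip_width: 50.7
pos [625.2 -18.6  85.4] yaw 7.4 z [ 0.006 -0.004 -1.   ] w 50.7 F [ 7.2  4.3 26.4] t 11.3333
tool shift mm [ 1.5 59.4 -5.3] turn z -0.0
[37.65598283 -1.5544217 ]
```

View pics/c12.png

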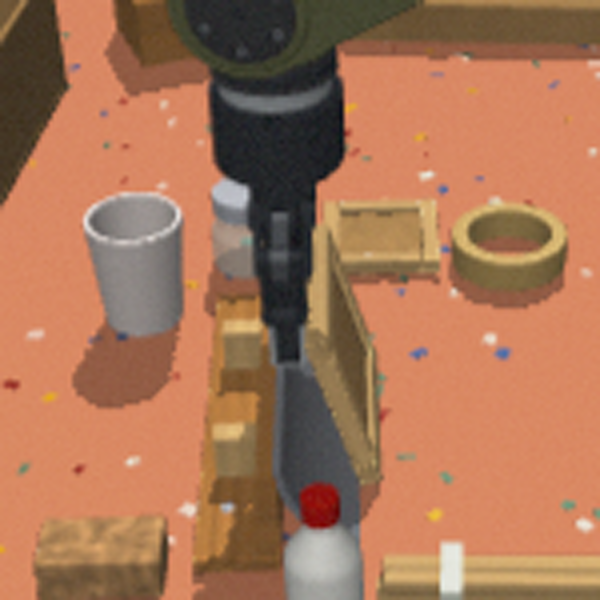

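Fingertips touch the stop's top edge (26 N upward); frame at about 75°. Lift the tips 8 mm and keep tipping.

```bash
python3 -m handwheel '[[[0,0,-0.005],[0,0,0],0.6],[[0,-0.002,-0.003],[0,0,0],0.6],[[0,-0.004,0],[0,0,0],0.6],[[0,-0.004,0],[0,0,0],0.6]]'; python3 -c "
from h import *
goal(*S2W(97,0),91,7.4)
s=r.read_state();print(W2S(*s['tool_pos'][:2]))
b=shot('side','s13.png')[100:250,220:370]
cv2.imwrite('pics/c13.png',cv2.resize(b,None,fx=4,fy=4,interpolation=cv2.INTER_CUBIC))
"
```

```text
t: 11.72
tool_pos: [614.1, -20.0, 94.9]
tcp_rot: [[-0.129, 0.992, 0.009], [0.992, 0.129, -0.004], [-0.005, 0.009, -1.0]]
wrist_force: [-0.0, 0.6, -0.7]
grip_width: 51.0
pos [614.1 -20.   94.9] yaw 7.41 z [ 0.009 -0.004 -1.   ] w 51.0 F [-0.   0.6 -0.7] t 11.7167
tool shift mm [ 1.5 70.5  4.5] turn z 0.01
[26.45884782 -1.49312026]
```

View pics/c13.png

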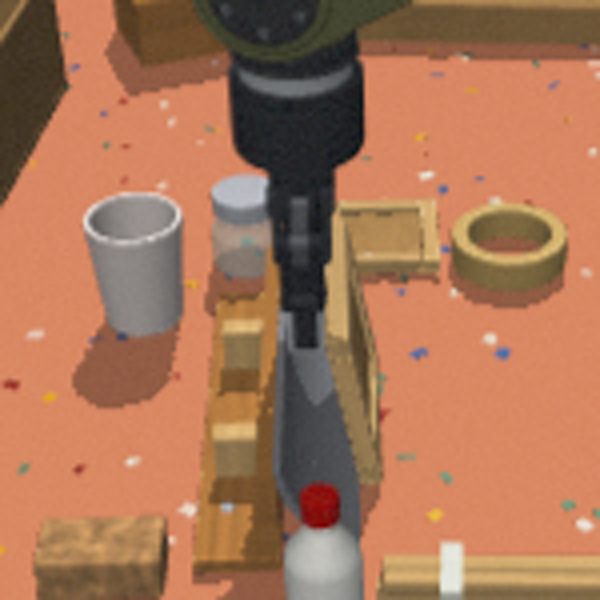

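```bash
python3 -m handwheel '[[[0,-0.004,0],[0,0,0],0.6],[[0,-0.004,0],[0,0,0],0.6],[[0,-0.004,0],[0,0,0],0.6],[[0,-0.004,0],[0,0,0],0.6],[[0,-0.004,0],[0,0,0],0.6]]'; python3 -c "
from h import *
goal(*S2W(97,0),91,7.4)
s=r.read_state();print(W2S(*s['tool_pos'][:2]))
b=shot('side','s14.png')[100:250,220:370]
cv2.imwrite('pics/c14.png',cv2.resize(b,None,fx=4,fy=4,interpolation=cv2.INTER_CUBIC))
"
```

```text
t: 12.18
tool_pos: [590.7, -23.0, 93.0]
tcp_rot: [[-0.129, 0.992, 0.006], [0.992, 0.129, -0.004], [-0.004, 0.005, -1.0]]
wrist_force: [-0.1, 0.1, 0.1]
grip_width: 51.1
pos [590.7 -23.   93. ] yaw 7.39 z [ 0.006 -0.004 -1.   ] w 51.1 F [-0.1  0.1  0.1] t 12.1833
tool shift mm [ 1.5 94.1  2.4] turn z -0.01
[ 2.86337319 -1.4762223 ]
```

View pics/c14.png

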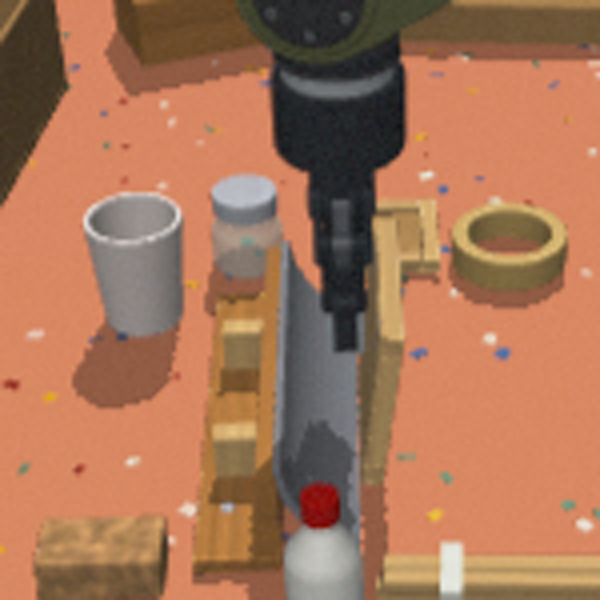

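The frame is just past vertical (top edge crop (390,335), foot (375,480)); it is now tipping towards the robot.

```bash
python3 -m handwheel '[[[0,-0.004,0],[0,0,0],0.6],[[0,-0.002,0],[0,0,0],0.6],[[0,0,0],[0,0,0],0.6],[[0,0,0],[0,0,0],0.6],[[0,0,0],[0,0,0],0.6]]'; python3 -c "
from h import *
goal(*S2W(97,0),91,7.4)
s=r.read_state();print(W2S(*s['tool_pos'][:2]))
b=shot('side','s15.png')[100:250,220:370]
cv2.imwrite('pics/c15.png',cv2.resize(b,None,fx=4,fy=4,interpolation=cv2.INTER_CUBIC))
"
```

```text
t: 12.65
tool_pos: [583.4, -23.9, 93.0]
tcp_rot: [[-0.129, 0.992, 0.005], [0.992, 0.129, -0.004], [-0.004, 0.005, -1.0]]
wrist_force: [0.1, -0.0, 0.4]
grip_width: 51.2
pos [583.4 -23.9  93. ] yaw 7.39 z [ 0.005 -0.004 -1.   ] w 51.2 F [ 0.1 -0.   0.4] t 12.65
tool shift mm [  1.5 101.5   2.5] turn z -0.01
[-4.53596814 -1.44383311]
```

View pics/c15.png

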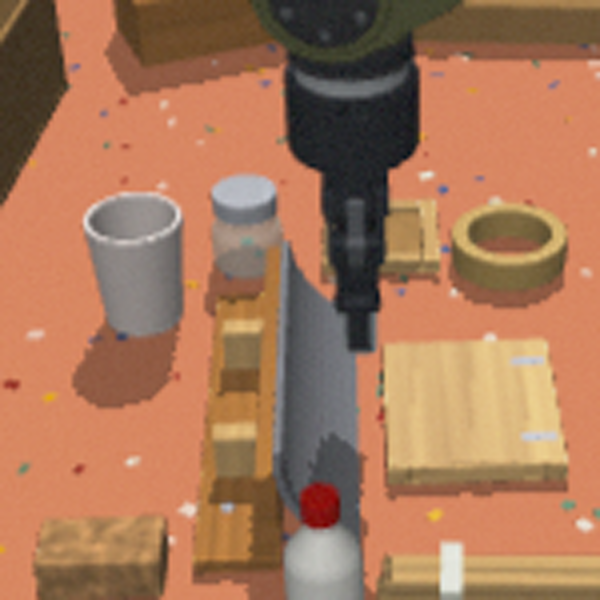

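The frame lies face down clear of the toe: plywood back and both steel tabs are visible at crop (475,410). I'll raise the arm clear and verify.

```bash
python3 -m handwheel '[[[0,0,-0.038],[0,0,0],0.6],[[0,0,-0.038],[0,0,0],0.6],[[0,0,-0.038],[0,0,0],0.6],[[0.035,-0.02,-0.01],[0,0,0],0.6],[[0.035,-0.02,0],[0,0,0],0.6],[[0.035,-0.02,0],[0,0,0],0.6],[[0.035,-0.02,0],[0,0,0],0.6],[[0.035,-0.02,0],[0,0,0],0.6],[[0.035,-0.02,0],[0,0,0],0.6],[[0.035,-0.02,0],[0,0,0],0.6],[[0.035,-0.02,0],[0,0,0],0.6],[[0.035,-0.02,0],[0,0,0],0.6],[[0,0,0],[0,0,0],0.6]]'; python3 -c "
from h import *
goal(*S2W(97,0),91,7.4)
a=shot('top','t16.png'); b=shot('side','s16.png')
cv2.imwrite('pics/c16.png',np.vstack([cv2.resize(a[110:300,190:450],None,fx=2,fy=2),cv2.resize(b[120:260,200:460],None,fx=2,fy=1.5)]))
a0=cv2.imread('pics/top0.png'); d=cv2.absdiff(a,a0).max(2); cv2.imwrite('pics/diff16.png',d)
"
```

```text
t: 13.78
tool_pos: [356.4, 274.7, 221.8]
tcp_rot: [[-0.123, 0.992, 0.009], [0.992, 0.123, 0.0], [-0.001, 0.009, -1.0]]
wrist_force: [1.3, -1.3, 0.5]
grip_width: 51.3
pos [356.4 274.7 221.8] yaw 7.09 z [ 0.009  0.    -1.   ] w 51.3 F [ 1.3 -1.3  0.5] t 13.7833
tool shift mm [-322.2  288.8  133.7] turn z -0.31
```

View pics/c16.png

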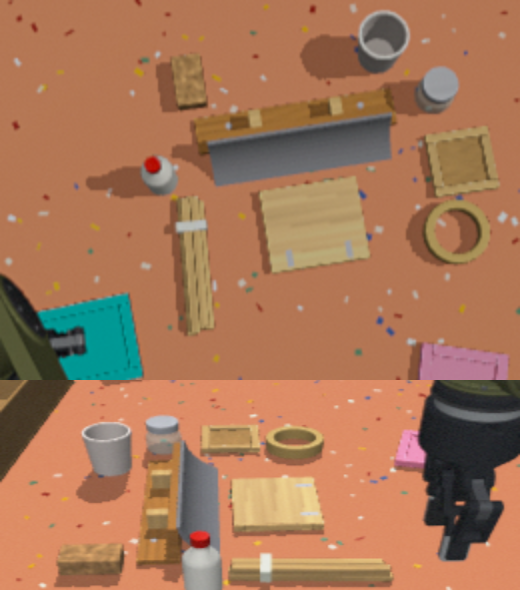

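View pics/diff16.png

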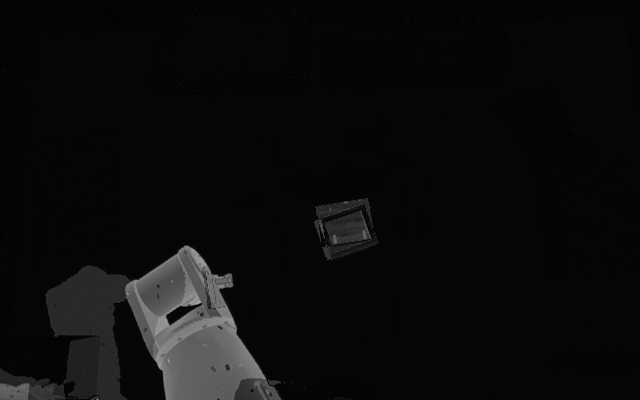

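The frame lies flat and face down in front of the stop, at top-crop (315,225). The difference picture shows changes only at the frame and the arm. Handing in.

```bash
python3 -c "
from h import *
print(r.close_job())"
```

```text
the job is handed in; nothing more can be done
None
```

The frame is turned over and lies flat and face down in front of the stop. I handed the job in at about 14 s.

**What I did:** I pushed the wooden frame square into the stop with spread fingertips until it leaned at about 58°, its foot at the toe. It stayed there by itself when I backed off. I then reached over it, put the fingers behind its raised edge and pulled that edge towards the robot. It went past vertical and fell face down; it was never gripped or lifted.

**Last checks:**
- The top and side pictures show the plywood back and both steel tabs, with a visible gap to the toe.
- The before/after difference of the top picture shows changes only at the frame and the arm, so nothing else moved.
- The arm ended raised and clear of everything, with a wrist force of about 1 to 2 N.

**What went off plan:** The fingertips touched the table once, at about 35 N, while I was finding their height. They also rested on the stop's top edge at about 26 N during the tipping, so I raised them before going on.

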